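# Clamp the praline case and hold its lid open

## Task

Secure the praline case on the chocolate counter before it is topped up: with its lid still shut, turn the clamp collar by its lug until the lug lines up with the bar-shaped locked mark on the foot. Then lift the case's lid by its pull bar to 50 degrees open (give or take 5) and keep holding it there in the fingers, quite still: the lid falls shut if let go, so the job finishes while you hold it. Leave everything else on the counter as it is.

Things in the scene. Friction and masses are not known exactly. Their poses are not given: they have to be found in the camera images.
- case: Bronze praline case fixed to the counter, yaw up to 15 deg. Origin: centre of its underside; x away from the robot, y left, z up. Box 160 (x) by 220 (y) by 105 mm tall on a plinth 190 x 250 x 12 mm, chocolates inside; lid 160 x 220 x 8 mm with a glass pane, mid-plane at z 110 mm. Left of it a round foot, 156 mm across, 10 mm thick, carries the clamp collar, centred at x -60, y +215 mm.
- lid (a joint): Lid angle in rad: 0 shut (level), grows as its front edge (towards the robot) rises; 50 degrees is 0.873; stop at 1.3. The hinge runs along the case's y at the far top edge. The lid (0.25 to 0.55 kg) has no stay and falls shut from any angle.
- lid_pull (a point): Middle of the lid's pull bar: a round steel bar 12 mm thick, 110 mm long along the case's y, on a 12 mm arm at each end, its centre 45 mm in front of the lid's edge and the box's front wall, at the lid's mid-plane (110 mm up when shut), 205 mm from the hinge line. The gap behind it is free; it can turn between the fingers as the lid rises. Axes turn with the lid; shut, they are the case's.
- lid_hinge (a point): Middle of the lid's hinge line, fixed on the case at x +80, y 0, z 110 mm in the case's frame; axes as the case.
- collar (a joint): Angle of the clamp collar in rad, growing clockwise seen from above; at 0 its lug points along the case's -x (to the robot). Starts between 0 and 0.4; the lug is at the locked mark at 1.2; it can overshoot, as the stop is only at 1.75. Friction (0.08 Nm) keeps it where it is left.
- collar_lug (a point): Grip point on the collar's one upright lug: a bronze fin 12 mm thick, from 28 to 74 mm above the counter, reaching radially from the ring (48 mm across, top 54 mm up) to 66 mm from the axis. The point is mid-thickness, 52 mm from the axis, 55 mm above the counter. Turns with the collar; its x axis points inwards to the axis.
- collar_axis (a point): Point on the collar's vertical turning axis, 55 mm above the counter, fixed on the case. A 24 mm steel post stands there, 80 mm tall.
- lock_mark (a point): Where the point collar_lug must be when locked: 52 mm from the axis, 55 mm above the counter. The mark itself is a raised steel bar, 24 by 12 mm, lying radially on the foot below, its middle 66 mm from the axis (a small round steel pip elsewhere on the foot marks unlocked).
- tongs: Bystander: steel tongs, 200 mm long, 15 mm high, lying in front of the case. Origin under the middle.
- gift_small: Bystander: gift box 74 by 94 by 45 mm, right of the case. Origin: centre of its underside.
- gift_large: Bystander: gift box 114 by 114 by 50 mm, on the left. Origin: centre of its underside.
- dish: Bystander: white bowl, 80 mm across, 32 mm high, behind the collar beside the case. Origin: centre of its underside.
- jar: Bystander: amber jar, 72 mm across, 110 mm high, on the left. Origin: centre of its underside.
- cup: Bystander: white cup, 68 mm across, 60 mm high, on the right. Origin: centre of its underside.
- scoop: Bystander: long spoon, 170 mm, on the right. Origin under the middle.

How it is judged:
On the way, in this order (a step that is already met when the one before it is completed fails the run):
1. the collar's lug is at the locked mark while the lid is shut (value of joint collar between 1.06 and 1.34 rad and value of joint lid below 0.06 rad), for 0.3 s.
2. the lid is held by the fingers at 50 degrees open (value of joint lid between 0.785 and 0.96 rad and contact force between the fingers and case above 0.4 N), for 0.3 s.
At the end, for the whole second after the job is handed in: The collar stands at 1.2 rad within 0.14 (8 degrees), the lid is at 50 degrees within 5, still (under 0.05 rad/s), and the fingers bear on it with more than 0.4 N; no bystander has been moved (all of step 2 and value of joint collar between 1.06 and 1.34 rad and velocity of joint lid between -0.05 and 0.05 rad/s); the arm keeps its last pose, push and grip.
It fails at once if a bystander is moved by more than 20 mm (distance of any of tongs, gift_small, gift_large, dish, jar, cup, scoop from where it was at the start of the episode above 0.02 m).
It also fails if it takes over 48 s, if anything falls off the work surface, if the arm or the gripper's body presses on something with over 40 N, if the wrist force passes 120 N, or if a joint passes its speed limit or range.

## Robot

A 6-joint arm with a two-finger parallel gripper is mounted at the origin on the work surface. World frame = base frame: x ahead of the robot, y to its left, z up, the work surface at z = 0. Lengths are in m, angles in rad, forces in N, time in s.
With the tool pointing down it reaches from about 0.35 to 0.975 m from the base axis. Payload 7.1 kg.
Tool frame: the origin (TCP) lies midway between the tips of the shut fingers; the grasp point (between the pads) lies 19 mm behind it; z points along the fingers, y is the line along which they close (so a half turn about z gives the same grasp; the last joint's range is limited). The gripper opens to 88 mm and grips with 3 to 60 N. Pads are 20 mm wide; open, the fingers measure 115 mm over their backs; the gripper's body (75 mm by 178 mm) begins 61 mm behind the grasp point.
Start: joints at [-1.197, 0.423, 1.63, -0, 1.089, -0.019], TCP at [0.239, -0.577, 0.223] pointing down, gripper open.
Joint ranges: [-3, 3], [-0.9, 2.11], [0.09, 2.58], [-1.31, 4.45], [0.11, 2.69], [-2.54, 2.54]. Speed limits (rad/s): [2.39, 2.39, 3.01, 3.14, 3.14, 3.14].

## Interface

Orientations are given as a unit quaternion [w, x, y, z].
In Python, from station import move_pose, movel, movej, command_gripper, wait, inverse_kinematics, read_camera, camera_info, MotionError, job_done, get_time, get_joint_pos, get_qvel, get_effort, get_tcp_pos, get_ee_rot, get_ft_force, get_ft_torque, get_grip_width, get_finger_force gives the robot as it stands. Calls block until the motion is done:
- move_pose(position, orientation): joint-space move of the TCP to a pose.
- movel(position, frame=None, v=0.15, until_force=None): straight line of the TCP; frame=None keeps the orientation; v is the mean speed in m/s. With until_force (N) it stops when the force on the tool has changed by that much, and returns True; else False.
- movej(angles): joint-space move.
- command_gripper(opening): opening from 0.0 (shut) to 1.0 (fully open); the grip force is fixed at half the most; returns when the fingers have stopped.
- wait(seconds).
- inverse_kinematics(position, orientation): joint angles nearest the present ones, or None.
- read_camera(name): name is "side" or "top" or "wrist"; returns the picture (480x640x3 uint8, red, green, blue); there is no depth.
- camera_info(name): a dict with "intrinsics" (3x3 intrinsics, pixels), "T" (4x4, takes a point from camera to world coordinates); the wrist camera has in their place "tool_from_camera" (4x4, takes a point from camera to tool coordinates, whose origin is the TCP and whose axes are the flange's). Camera axes: x right, y up, looking along -z (the intrinsics and any distortion apply to the point x, -y, -z); pixel columns grow to the right and rows downward; lengths in m; the calibration is good to about 2 mm. The wrist camera is an equidistant fisheye: a pixel r from the principal point sees the ray r / f radians off the axis. A picture is of the moment at which its call begins: read the wrist's pose just before it. camera_info takes no time and is no camera call.
A pose or a line that the arm cannot do raises MotionError and nothing moves.
- job_done(): hands the job in; it is judged then, once.
Readings, each from a call of its own:
- get_time(): time.
- get_joint_pos(): joint angles.
- get_qvel(): joint speeds.
- get_effort(): joint torques, N m.
- get_tcp_pos(): TCP position.
- get_ee_rot(): TCP orientation.
- get_ft_force(): force on the tool from outside, world axes, zero at the start.
- get_ft_torque(): the same for the moment, N m.
- get_grip_width(): opening from 0.0 (shut) to 1.0 (fully open).
- get_finger_force(): force on a finger pad.
Only numpy, scipy, OpenCV 4.12 (cv2) and the standard library are available. Lean on these libraries where they do the work, as an engineer would, in place of code of your own. Each camera call takes 0.05 s, during which the arm holds its last target. There are 200 camera calls.

## Working session

There is one attempt and no reset: what is moved stays moved. The work goes in short steps, each a Python script; the robot and the scene stay as the last script left them, time stands still between calls to the robot, and variables do not carry over. Pictures are saved under pics/ and viewed, at most 10 in all, crops included, and the job is handed in when it is done.

```bash
mkdir -p pics; ls; python3 - <<'E'
from station import *
import cv2,numpy as np
np.set_printoptions(precision=4,suppress=True)
for n in("top","side"):
    cv2.imwrite(f"pics/{n}0.png",read_camera(n)[:,:,::-1]); i=camera_info(n); print(n,i)
print(camera_info("wrist"),get_ee_rot(),get_time())
E
```

```text
pics
top {'intrinsics': array([[455.3963,   0.    , 325.126 ],
       [  0.    , 455.3963, 237.4147],
       [  0.    ,   0.    ,   1.    ]]), 'T': array([[ 0.0248,  0.9831, -0.1812,  0.3383],
       [-0.9997,  0.023 , -0.0121, -0.0029],
       [-0.0077,  0.1814,  0.9834,  1.1613],
       [ 0.    ,  0.    ,  0.    ,  1.    ]])}
side {'intrinsics': array([[601.6963,   0.    , 320.4123],
       [  0.    , 601.6963, 237.3835],
       [  0.    ,   0.    ,   1.    ]]), 'T': array([[ 0.8474,  0.3541, -0.3957, -0.154 ],
       [-0.531 ,  0.5612, -0.6349, -1.1496],
       [-0.0027,  0.7481,  0.6636,  1.2703],
       [ 0.    ,  0.    ,  0.    ,  1.    ]])}
{'intrinsics': array([[371.6483,   0.    , 318.2699],
       [  0.    , 371.6483, 245.652 ],
       [  0.    ,   0.    ,   1.    ]]), 'tool_from_camera': array([[-0.0002,  0.9642,  0.265 ,  0.0725],
       [ 1.    ,  0.0002, -0.0001, -0.0004],
       [-0.0001,  0.265 , -0.9642, -0.1623],
       [ 0.    ,  0.    ,  0.    ,  1.    ]])} [-0.0007  0.9808  0.1951 -0.0001] 0.1
```

View pics/top0.png

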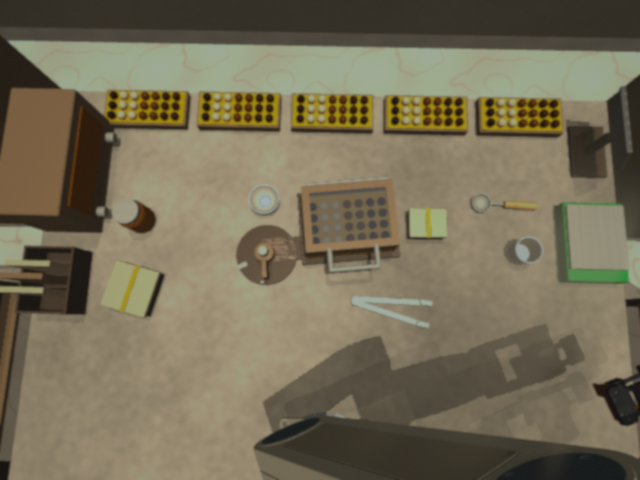

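View pics/side0.png

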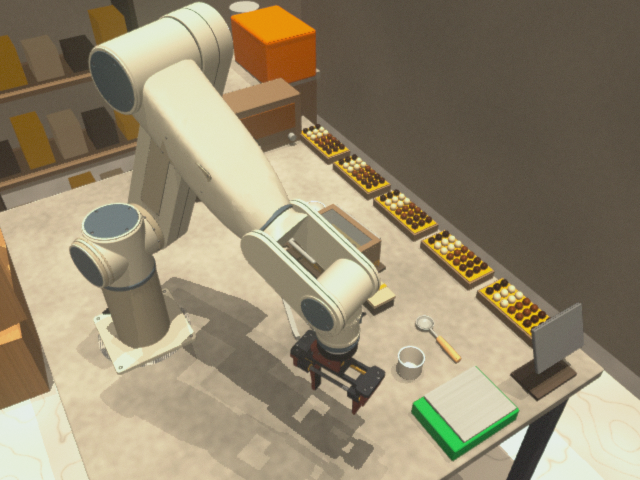

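The top view shows the case around (350,215), its pull bar around (355,265), the collar post around (263,250), its lug down to about (264,280), and the lock bar around (242,265). I'll enlarge that area.

```bash
python3 - <<'E'
import cv2
a=cv2.imread("pics/top0.png")[165:305,225:425]
cv2.imwrite("pics/crop.png",cv2.convertScaleAbs(cv2.resize(a,None,fx=4,fy=4,interpolation=cv2.INTER_CUBIC),alpha=1.4))
E
```

```text
(no output)
```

View pics/crop.png

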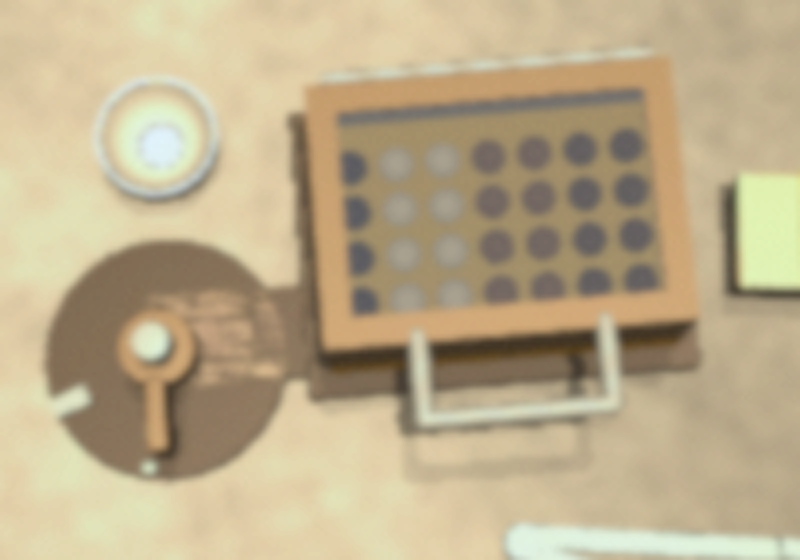

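The enlargement gives these crop pixels:
- **Lid corners:** (305,87), (668,58), (697,322), (322,352)
- **Pull bar corners:** (424,418), (617,403)
- **Post top:** (151,341)
- **Lug tip:** (158,450)
- **Lock bar:** (71,401)
- **Foot centre:** (168,359)

I'll fit the case pose to these.

```bash
cat > h.py <<'E'
from station import *
import numpy as np, cv2
from scipy.spatial.transform import Rotation as R
from scipy.optimize import least_squares
np.set_printoptions(precision=4,suppress=True)
def proj(P,n="top"):
    i=camera_info(n);T=i["T"];c=(np.asarray(P)-T[:3,3])@T[:3,:3]
    return (np.c_[c[:,0],-c[:,1],-c[:,2]]/-c[:,2:]@i["intrinsics"].T)[:,:2]
def unproj(uv,z,n="top"):
    i=camera_info(n);T=i["T"];d=np.linalg.inv(i["intrinsics"])@[uv[0],uv[1],1];d=T[:3,:3]@[d[0],-d[1],-d[2]]
    return T[:3,3]+d*(z-T[2,3])/d[2]
def rz(a): return R.from_euler('z',a).as_matrix()
def case(p,q): return np.asarray(q)@rz(p[2]).T+[p[0],p[1],0]
def quat(zd,yd):
    """tool orientation with z=zd, y=yd"""
    zd=np.array(zd,float);yd=np.array(yd,float);zd/=np.linalg.norm(zd);yd-=zd*(yd@zd);yd/=np.linalg.norm(yd)
    q=R.from_matrix(np.c_[np.cross(yd,zd),yd,zd]).as_quat();return q[[3,0,1,2]]
E
python3 - <<'E'
from h import *
c=lambda l:np.array(l,float)/4+[225,165]
uv=c([(305,87),(668,58),(697,322),(322,352),(424,418),(617,403),(151,341),(71,401),(168,359)])
a=1.2;m=[-.06-.066*np.cos(a),.215+.066*np.sin(a),.015]
q=[(.08,.11,.114),(.08,-.11,.114),(-.08,-.11,.114),(-.08,.11,.114),(-.125,.055,.112),(-.125,-.055,.112),(-.06,.215,.08),m,(-.06,.215,.01)]
r=least_squares(lambda p:(proj(case(p,q))-uv).ravel(),[.6,0,0],loss='soft_l1')
p=r.x;print(p);print(proj(case(p,q))-uv)
ax=case(p,[(-.06,.215,.055)])[0];print('axis',ax,unproj(uv[6],.08),unproj(uv[8],.01))
t=unproj(c([(158,450)])[0],.074);d=(t-ax)@rz(p[2]);print('lug tip',np.hypot(*d[:2]),'angle',np.arctan2(d[1],-d[0]))
d=(unproj(uv[7],.015)-ax)@rz(p[2]);print('mark',np.hypot(*d[:2]),np.arctan2(d[1],-d[0]))
for n,u,z in(("dish",(264,199),.032),("tongs1",(357,301),.015),("jar",(128,213),.11)):print(n,unproj(u,z))
np.save("p.npy",p)
E
```

```text
[ 0.5852 -0.0472  0.1072]
[[-0.2947 -0.0314]
 [ 0.6374 -0.2804]
 [ 0.8927 -0.5392]
 [ 0.4588 -0.2338]
 [ 0.1668  0.6193]
 [-0.7156  0.4289]
 [-0.2466  0.0184]
 [-0.2513  0.2577]
 [-0.5818 -0.2738]]
axis [0.5025 0.1602 0.055 ] [0.5026 0.1596 0.08  ] [0.5019 0.1586 0.01  ]
lug tip 0.06519567654969856 angle -0.002708358876185892
mark 0.06515939492047425 1.204913348365348
dish [0.6428 0.1702 0.032 ]
tongs1 [ 0.3901 -0.0723  0.015 ]
jar [0.5801 0.4804 0.11  ]
```

The fit holds up: residuals are under 1 px, the lug tip sits 65 mm from the axis and the mark measures at 1.205 rad. Next, the collar.

```bash
cat >> h.py <<'E'
try: p=np.load("p.npy")
except OSError: pass
def lug(a,z):
    """TCP pose holding the lug at collar angle a, grasp point at height z"""
    P=case(p,[(-.06-.052*np.cos(a),.215+.052*np.sin(a),z-.019)])[0]
    return P,quat([0,0,-1],rz(p[2])@[np.sin(a),np.cos(a),0])
E
python3 - <<'E'
from h import *
move_pose(*lug(0,.2)); command_gripper(.6)
print('contact',movel(lug(0,.06)[0],until_force=8),get_tcp_pos(),lug(0,.06)[0])
cv2.imwrite("pics/w1.png",read_camera("wrist")[:,:,::-1])
print(get_time(),get_joint_pos(),get_ft_force())
E
```

```text
contact False [0.4513 0.1547 0.0416] [0.4508 0.1546 0.041 ]
4.6417 [ 0.3054  0.5196  2.0506  0.      0.5699 -1.3727] [ 0.3459 -0.3796  0.4488]
```

View pics/w1.png

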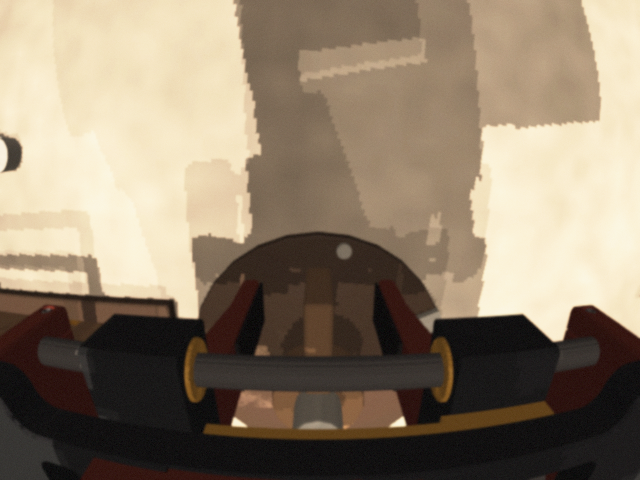

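The wrist view shows the lug (about column 320, rows 270–320) centred between the open fingers (columns 250 and 390). Grip it and turn.

```bash
python3 - <<'E'
from h import *
command_gripper(0); print('width mm',get_grip_width()*88,get_finger_force())
for a in np.linspace(0,1.2,9)[1:]:
    movel(*lug(a,.06),v=.06); 
    F=get_ft_force()
    if np.linalg.norm(F)>25: print('high',a,F)
wait(.3)
q=R.from_quat(np.roll(get_ee_rot(),-1)).as_matrix()
d=(get_tcp_pos()-case(p,[(-.06,.215,0)])[0])@rz(p[2])
print('angle',np.arctan2(d[1],-d[0]),np.hypot(*d[:2]),'w',get_grip_width()*88,get_ft_force(),get_ft_torque(),get_time())
command_gripper(.5); movel(lug(1.2,.24)[0],v=.2)
cv2.imwrite("pics/t2.png",read_camera("top")[:,:,::-1])
cv2.imwrite("pics/w2.png",read_camera("wrist")[:,:,::-1])
print(get_time())
E
```

```text
width mm 11.46335963844797 29.994395971298218
angle 1.212989680586122 0.05232864595692112 w 12.1835845988292 [-0.8193  9.2354 -0.2776] [1.2637 0.1021 0.1569] 8.05
9.8833
```

View pics/w2.png

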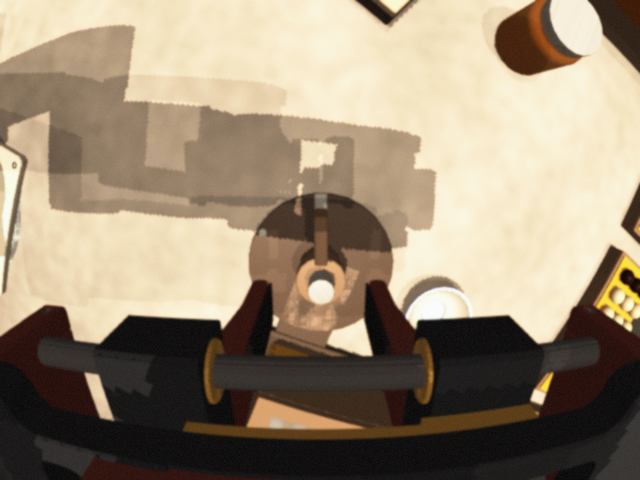

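The lug (320,235) now points straight at the lock bar (320,200), so the collar is locked. Next, the pull bar.

```bash
cat >> h.py <<'E'
def bar(t,dz=0):
    """TCP pose with the bar at lid angle t in the grasp point, tool down"""
    P=case(p,[(.08-.205*np.cos(t),0,.11+.205*np.sin(t)-.019+dz)])[0]
    return P,quat([0,0,-1],rz(p[2])@[1,0,0])
E
python3 - <<'E'
from h import *
move_pose(*bar(0,.15)); command_gripper(.4)
for t in(0,.4,.873): print(inverse_kinematics(*bar(t)))
print('contact',movel(bar(0)[0],v=.08,until_force=6),get_tcp_pos(),bar(0)[0])
cv2.imwrite("pics/w3.png",read_camera("wrist")[:,:,::-1])
print(get_time(),get_ft_force())
E
```

```text
[-0.1563  0.4099  2.0618 -0.      0.6699 -0.2635]
[-0.1475  0.2877  1.9838 -0.      0.8701 -0.2547]
[-0.1206  0.2628  1.8027 -0.      1.0761 -0.2279]
contact False [ 0.4612 -0.0606  0.0913] [ 0.4609 -0.0606  0.091 ]
13.3833 [0.2318 0.4093 0.1572]
```

View pics/w3.png

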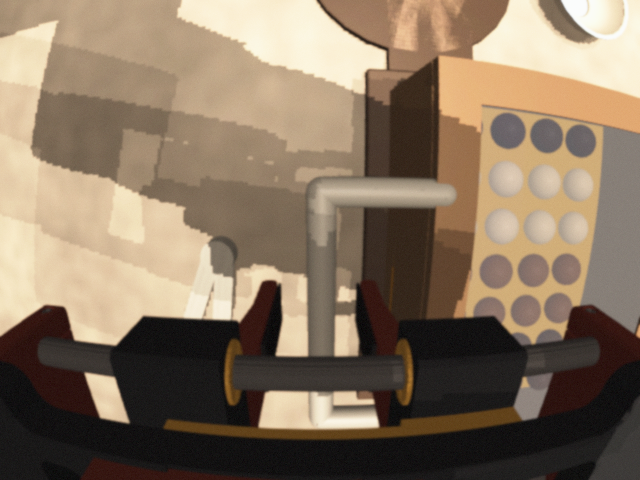

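The bar (column 320) is centred between the fingers (columns 280 and 360), and the rear finger is clear of the lid edge. Grip and lift along the arc.

```bash
python3 - <<'E'
from h import *
command_gripper(0); print('width mm',get_grip_width()*88)
for t in np.linspace(0,.873,9)[1:]:
    movel(*bar(t),v=.06); F=get_ft_force(); print(round(t,2),F,get_grip_width()*88)
    if np.linalg.norm(F)>50: break
wait(1)
d=(get_tcp_pos()-case(p,[(.08,0,.091)])[0])@rz(p[2]); print('lid by TCP',np.arctan2(d[2],-d[0]),np.hypot(d[0],d[2]))
print(get_ft_force(),get_finger_force(),get_grip_width()*88,get_time())
cv2.imwrite("pics/s4.png",read_camera("side")[:,:,::-1])
cv2.imwrite("pics/w4.png",read_camera("wrist")[:,:,::-1])
E
```

```text
width mm 11.044029411052259
0.11 [ 5.0666  2.8937 -3.4443] 11.010964469794589
0.22 [ 6.5405  2.1869 -3.9691] 11.114594361307077
0.33 [ 7.8318  2.9998 -5.0852] 11.212308476884205
0.44 [11.9206  1.7074 -8.6518] 11.422364811184181
0.55 [ 14.1832   2.5741 -10.187 ] 11.539463940107831
0.65 [ 15.7128   1.0966 -15.8994] 11.309644847427368
0.76 [ 14.3702   0.5607 -15.1132] 11.330952905247822
0.87 [  9.9947  -0.4246 -14.3489] 11.493950583903953
lid by TCP 0.8713106200821593 0.2033618937368114
[  9.5957  -0.8989 -13.3987] 29.99492436647415 11.109223707333008 19.0917
```

View pics/w4.png

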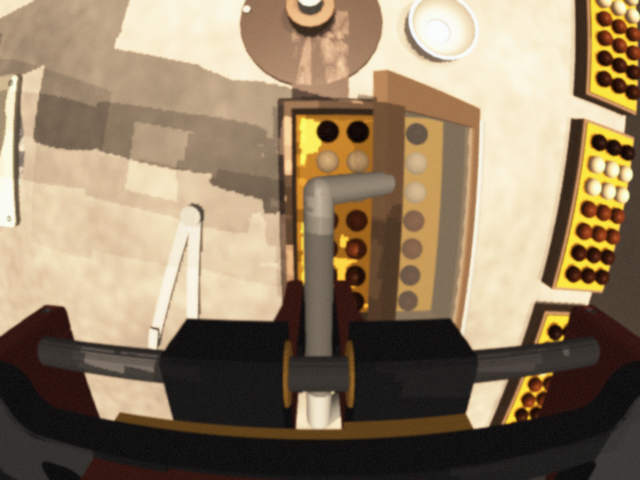

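View pics/s4.png

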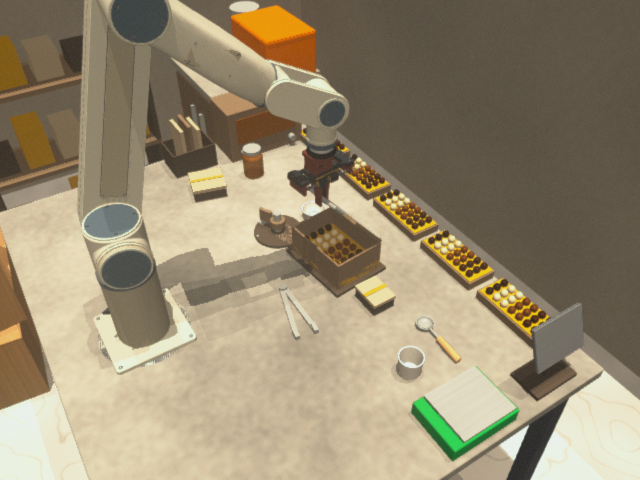

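The lid is up with the bar still in the fingers (wrist view, column 318). From the TCP, the lid angle is 0.871 rad and the radius 203 mm (nominal 205). The bystanders look undisturbed, so I'm handing in.

```bash
python3 -c "
from station import *
print(abs(get_qvel()).max(),get_finger_force()); print(job_done())"
```

```text
0.0007724285485354763 29.994899332523346
the job is handed in; nothing more can be done
None
```

I turned the collar to the locked mark (about 1.21 rad) with the lid shut, then lifted the lid to about 50° (0.871 rad, from the arm's position). It was held still in the fingers at hand-in, and no bystander looked moved in the pictures; no verdict came back.

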